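Unclip the loaded specimen cassette from its drawer

TASK

Pull the small cabinet's drawer out to its stop; two clip-in cassettes sit in it, one carrying a flat dark specimen plate on top, the other empty. Pinch the two opposed catches of the loaded cassette together so that it unclips, lift it straight up and finish while still holding it by the catches, level and still, at least 10 cm above where it sat. Leave the drawer open, the empty cassette clipped in, and the other things on the bench where they are.

Things in the scene. Friction and masses are not known exactly. Their poses are not given: they have to be found in the camera images.
- cabinet: grey sheet-metal specimen cabinet fixed on the bench, a hex key lying fixed on its top, 155 (its x) x 160 (its y) x 88 mm high, origin at the centre of its underside; its -x axis points out of the drawer's front, the way the drawer pulls out (roughly towards the front edge of the bench, nearest the robot). A tall instrument fills the back of the bench, from the robot's left to just left of the cabinet: swing round at less than 0.45 m from the base
- drawer (a joint): how far the drawer is pulled out of the cabinet, in m: 0 shut, 0.140 at its stop; it starts shut; slides with about 1.5 N of friction and stays where it is left
- drawer_handle (a point): middle of the drawer's handle, a level round steel bar 10 mm thick, 90 mm long along the cabinet's y, 58 mm above the bench; moves with the drawer, axes as the cabinet's. Its axis stands 42 mm in front of the drawer's front panel (8 mm thick, top edge 85 mm above the bench), so a finger fits on either side. Pulled out, the cassettes' centres lie 112 mm behind the bar, 37 mm to either side of its middle
- rail_front (a point): middle of the top of the front one of two rails that run across the drawer under the cassettes' catches; moves with the drawer. The rails' tops are 32 mm above the bench, 32.5 to 42 mm in front of and behind the cassettes' centres; their lips hold the catches' noses down. The drawer's side walls are 34 mm above the bench; its front panel stands 62 mm in front of the cassettes' centres
- loaded_grip (a point): point on the loaded cassette's centre line, midway between its two catches, 50 mm above its underside, 62 mm above the bench while seated. White cassette, 57 (x) x 58 (y) mm at its foot, about 0.17 kg, dark plate (50 x 25 x 9 mm) fixed on top, reaching 7 mm below this point; left or right place varies. Axes as the cabinet's while seated; the pinch axis is its x. 2 mm of play each way
- loaded_front_pad (a point): outer face of the loaded cassette's front (-x) catch: an upright grey tab 24 mm wide (y), 4 mm thick, its top 78 mm above the bench while seated; this point is at the height of the grip point. Press it anywhere 35 to 78 mm above the bench. Moves with the catch
- loaded_rear_pad (a point): the same for the rear (+x) catch. The two outer faces are 60 mm apart at rest, 46 mm with both catches fully in. Unpinched, the cassette rises only 2 mm before the noses meet the rails
- loaded_front (a joint): inward travel of the loaded cassette's front catch in m: 0 at rest, 0.007 fully in; its nose is clear of the rail from about 0.0035; spring: 3 N to start, 6.5 N when fully in
- loaded_rear (a joint): the same for the loaded cassette's rear catch
- empty_grip (a point): the same point of the other cassette: same shape, with an empty nest on top; stays clipped in
- knob: spare black knob, 30 mm across, 19 high, on the bench left of the cabinet
- weight: brass-coloured weight, 28 mm across, 26 high, on the bench left of the cabinet
- vial_a: capped vial, 22 mm across, 50 high, standing on the bench left of the cabinet
- vial_b: capped vial, 22 mm across, 50 high, standing on the bench left of the cabinet
- cap: black lens cap, 45 mm across, 12 high, flat on the bench

How it is judged:
By the outcome, as a careful person would: the job done as asked, in the order asked, and still so for the second after the job is handed in, while the arm keeps its last pose, push and grip.
It also fails if it takes over 51 s, if anything falls off the work surface, if the arm or the gripper's body presses on something with over 40 N, if the wrist force passes 120 N, or if a joint passes its speed limit or range.

ROBOT

A 7-joint arm with a two-finger parallel gripper is mounted at the origin on a cart in front of the work surface, level with it; the furniture and walls round the work are solid. World frame = base frame: x ahead of the robot, y to its left, z up, the work surface at z = 0. Lengths are in mm, angles in rad, forces in N, time in s.
With the tool pointing down it reaches from about 400 to 900 mm from the base axis. Payload 5.5 kg.
Tool frame: the origin (TCP) lies midway between the tips of the shut fingers; the grasp point (between the pads) lies 19 mm behind it; z points along the fingers, y is the line along which they close (so a half turn about z gives the same grasp; the last joint's range is limited). The gripper opens to 85 mm and grips with 20 to 120 N. Pads are 22 mm wide; open, the fingers measure 114 mm over their backs; the gripper's body (76 mm by 85 mm) begins 54 mm behind the grasp point. The pads swing forward as they close: fully open they stand 13 mm farther back than shut.
Start: joints at [-1.068, 0.501, -0.427, 1.55, 0.221, 1.138, -0.21], TCP at [154.342, 631.41, 231.31] pointing down, gripper open.
Joint ranges: [-2.88, 2.88], [-0.31, 2.03], [-1.54, 1.56], [0.2, 2.42], [-1.41, 4.55], [0.19, 2.02], [-2.57, 2.57]. Speed limits (rad/s): [2.57, 2.57, 3.14, 3.14, 3.14, 3.14, 3.14].

INTERFACE

Orientations are given as a unit quaternion [x, y, z, w].
In Python, from cell import robot gives the robot as it stands. The module is installed in compiled form; this text tells all that it offers.
- The arm moves only by the shell command python3 -m crank 'ROWS' [FORCE]. ROWS is a JSON object of lists of equal length, an entry for each row: "fingers": the finger opening in mm, from 0 to 85.4; "offset": the shift along the world's x, y, z in mm, a list of three; "spin": the turn about the world's z in degrees. A call has 1 to 8 rows; each row is the pose to reach, as a shift and turn from the pose commanded when the call began; what a row does not reach only later rows make up. A row lasts 1/10 s, in which the tool goes at most 50 mm and 8.59 degrees, less where a joint would pass 70% of its speed; a pose out of reach is approached as far as the arm can. A call with a gripper value outside its range is refused whole. The fingers move at their own pace and stop on an object; FORCE is the grip in N (left out, the last holds). Time passes only in rows, so rows that repeat a pose let the fingers close. It gives the time, the measured TCP pose, the force, the opening and the grip force at its end, in the units of the state.
- robot.get_obs(): the state, without advancing time (a new reading comes with each control period).
- robot.grab_frame(name): name is "scene" or "top"; returns a dict with "pixels" (480x640x3 uint8, red, green, blue), "fx", "fy", "cx", "cy" (pixels), "rvec" (rotation vector, rad) and "tvec" (3), from world to camera coordinates, as OpenCV has them. Camera axes: x right, y down, z forward; pixel columns grow to the right and rows downward; lengths in mm; the calibration is good to about 2 mm. A picture is of the moment at which its call begins. There is no depth.
- robot.job_done(): hands the job in; it is judged then, once.
The state is a dict: "time_s": time; "qpos": joint angles; "qvel": joint speeds; "tau": joint torques, N m; "tcp_pos": TCP position; "eef_rot": TCP orientation; "contact_force": force on the tool from outside, world axes, zero at the start; "wrist_torque": the same for the moment, N m; "grip_width": finger opening in mm; "grip_force": force on a finger pad.
Only numpy, scipy, OpenCV 4.12 (cv2) and the standard library are available. Lean on these libraries where they do the work, as an engineer would, in place of code of your own. Each camera call takes 0.05 s, during which the arm holds its last target. There are 200 camera calls.

## Working session

There is one attempt and no reset: what is moved stays moved. The work goes in short steps, Python scripts to look and compute and a shell command to move; the robot and the scene stay as the last step left them, time stands still between calls to the robot, and variables do not carry over. Pictures are saved under pics/ and viewed, at most 10 in all, crops included, and the job is handed in when it is done.

```bash
mkdir -p pics; cat > h.py <<'E'
import numpy as np, cv2
from cell import robot
def grab(n):
    f=robot.grab_frame(n); f['K']=np.array([[f['fx'],0,f['cx']],[0,f['fy'],f['cy']],[0,0,1.]])
    f['R']=cv2.Rodrigues(np.array(f['rvec'],float))[0]; f['t']=np.array(f['tvec'],float).ravel(); return f
def save(f,name): cv2.imwrite('pics/'+name,f['pixels'][:,:,::-1])
def cast(f,u,v,z):
    d=f['R'].T@np.linalg.inv(f['K'])@[u,v,1]; c=-f['R'].T@f['t']; return c+d*(z-c[2])/d[2]
def proj(f,p):
    q=f['K']@(f['R']@np.array(p,float)+f['t']); return q[:2]/q[2]
E
python3 - <<'E'
from h import *
for n in('scene','top'):
    f=grab(n); save(f,n+'0.png'); print(n,-f['R'].T@f['t'],f['R'][2],f['fx'])
o=robot.get_obs(); print({k:np.round(v,3) for k,v in o.items()})
E
```

```text
scene [-173.74579834 -683.65316643  497.37778853] [ 0.73296882  0.50059325 -0.46061166] 589.0771019761598
top [ 445.25869553 -195.41326652 1028.95753005] [ 0.09137203 -0.00746254 -0.99578886] 543.5689200341244
{'time_s': np.float64(0.1), 'qpos': array([-1.068,  0.502, -0.427,  1.551,  0.221,  1.138, -0.21 ]), 'qvel': array([-0.   , -0.002,  0.   , -0.003, -0.001, -0.001, -0.004]), 'tau': array([-1.1000e-02, -5.7081e+01, -5.8390e+00, -2.8175e+01,  1.0000e-02,
        6.0000e-03, -0.0000e+00]), 'tcp_pos': array([154.291, 630.796, 230.361]), 'eef_rot': array([ 0.12 ,  0.993, -0.001, -0.   ]), 'contact_force': array([ 0.398, -0.108, -0.636]), 'wrist_torque': array([-0.039, -0.007, -0.009]), 'grip_force': np.float64(0.0), 'grip_width': np.float64(85.537)}
```

View pics/scene0.png

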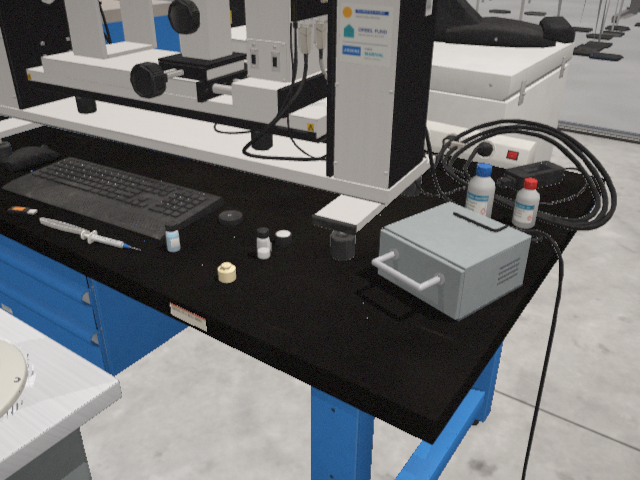

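View pics/top0.png

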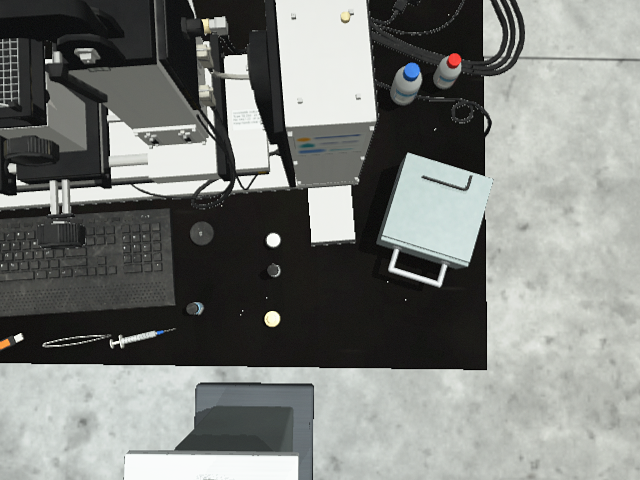

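The scene view shows the cabinet at right, with its handle bar from (377,262) to (435,288). In the top view, the cabinet's top face has corners at about (408,153), (493,179), (468,268) and (377,245), and the bar runs from (390,278) to (442,285). I'll measure both by mask and ray.

```bash
python3 - <<'E'
from h import *
f=grab('top'); im=f['pixels'].astype(int)
m=((im.min(2)>110)).astype(np.uint8); m[:140]=0; m[300:]=0; m[:,:372]=0; m[:,488:]*=(im[:,488:,2]-im[:,488:,0]>5)
cv2.imwrite('pics/m.png',m*255)
mo=cv2.morphologyEx(m,cv2.MORPH_OPEN,np.ones((15,15)))
c=max(cv2.findContours(mo,0,2)[0],key=cv2.contourArea)
q=cv2.approxPolyDP(c,12,True)[:,0]; print('cab px',q.tolist())
P=np.array([cast(f,*p,88) for p in q]); print(P.round(1)); print(np.linalg.norm(P-np.roll(P,-1,0),axis=1).round(1),P.mean(0))
h=m.copy(); h[cv2.dilate(mo,np.ones((7,7)))>0]=0
n,l,s,cc=cv2.connectedComponentsWithStats(h); print(s.tolist())
k=1+np.argmax(s[1:,4]); ys,xs=np.where(l==k)
H=np.array([cast(f,x,y,58) for x,y in zip(xs,ys)])[:,:2]
r=cv2.minAreaRect(H.astype(np.float32)); print(r,cv2.boxPoints(r))
E
```

```text
cab px [[406, 156], [386, 236], [470, 259], [489, 178], [459, 190], [421, 176], [466, 184], [466, 170]]
[[ 691.4 -343.9   88. ]
 [ 548.7 -309.2   88. ]
 [ 510.8 -455.5   88. ]
 [ 654.4 -490.5   88. ]
 [ 632.1 -437.3   88. ]
 [ 656.  -370.4   88. ]
 [ 643.  -449.7   88. ]
 [ 668.1 -450.    88. ]]
[146.9 151.2 147.8  57.7  71.   80.4  25.1 108.6] [ 625.55432078 -413.30677293   88.        ]
[[0, 0, 640, 480, 306340], [485, 140, 3, 33, 99], [470, 172, 3, 1, 3], [486, 214, 2, 86, 168], [382, 234, 1, 1, 1], [381, 236, 8, 6, 13], [393, 243, 9, 3, 9], [388, 246, 61, 42, 517], [409, 248, 3, 1, 3], [415, 250, 3, 1, 3], [428, 254, 6, 2, 6], [441, 258, 3, 1, 3], [447, 260, 3, 1, 3], [451, 261, 2, 1, 2], [457, 263, 12, 4, 27], [387, 281, 1, 2, 2], [405, 299, 1, 1, 1]]
((498.3499450683594, -369.30029296875), (101.22808837890625, 47.26966857910156), 73.13664245605469) [[ 461.04877 -410.88165]
 [ 506.2858  -424.59412]
 [ 535.6511  -327.71893]
 [ 490.4141  -314.00647]]
```

```bash
python3 -m crank '{"fingers":[85,85,85,85,85,85,85,85],"offset":[[-11,-44,0],[-21,-88,0],[-32,-131,0],[-43,-175,0],[-54,-218,0],[-9,-232,0],[32,-249,0],[71,-271,0]],"spin":[0,0,0,0,0,-6,-12,-18]}'
```

```text
time_s: 0.95
tcp_pos: [226.7, 359.9, 231.8]
eef_rot: [0.275, 0.961, 0.001, 0.0]
contact_force: [0.3, 0.2, 0.3]
grip_width: 85.0
grip_force: 0.0
```

```bash
python3 -m crank '{"fingers":[85,85,85,85,85,85,85,85],"offset":[[36,-25,0],[70,-55,0],[100,-87,0],[127,-123,0],[150,-161,0],[169,-201,0],[183,-243,0],[193,-287,0]],"spin":[-6,-12,-18,-24,-30,-36,-42,-48]}' && python3 -m crank '{"fingers":[60,34,34,34,34,34,34,34],"offset":[[5,-44,0],[6,-89,0],[2,-133,0],[-6,-177,0],[-19,-219,0],[-36,-260,0],[-58,-299,0],[-79,-330,0]],"spin":[-3,-6,-9,-12,-15,-18,-21,-24.5]}'
python3 - <<'E'
from h import *
f=grab('top'); im=f['pixels'].astype(int)
# bar only: bright pixels, fit bar's line by predicted band about the first estimate
m=im.min(2)>110
a=np.radians(-14.3); ex=np.array([np.cos(a),np.sin(a)]); ey=np.array([-ex[1],ex[0]]); c=np.array([480.5,-364])
ys,xs=np.where(m[240:300,380:455]); xs+=380; ys+=240
H=np.array([cast(f,x,y,58)[:2] for x,y in zip(xs,ys)])-c
u=H@ex; v=H@ey; k=(abs(u)<14)
for b in range(-60,61,8):
    s=k&(abs(v-b)<4)
    if s.any(): print(b,s.sum(),u[s].min().round(1),u[s].max().round(1),u[s].mean().round(1))
print(robot.get_obs()['qpos'].round(2)); save(f,'t1.png')
E
```

```text
time_s: 1.75
tcp_pos: [419.0, 71.8, 231.4]
eef_rot: [0.643, 0.766, 0.0, 0.0]
contact_force: [0.7, 0.3, -0.9]
grip_width: 85.4
grip_force: 0.0
time_s: 2.55
tcp_pos: [338.0, -258.7, 231.4]
eef_rot: [0.79, 0.613, -0.0, 0.0]
contact_force: [-0.6, -0.1, 0.9]
grip_width: 34.0
grip_force: 0.0
-52 10 -4.9 13.8 5.2
-44 50 -7.1 13.6 3.2
-36 24 -6.0 3.1 -1.6
-28 25 -5.4 3.7 -0.6
-20 25 -5.5 4.1 -0.8
-12 23 -5.2 3.9 -0.6
-4 24 -4.9 4.6 0.0
4 24 -4.2 4.9 0.4
12 23 -3.9 5.2 0.6
20 23 -3.2 5.4 1.2
28 24 -2.9 5.7 1.3
36 24 -3.1 6.4 1.6
44 40 -2.4 13.7 5.7
52 7 0.1 13.2 6.3
[ 0.14  0.06  0.49  2.11 -0.03  0.98  0.38]
```

```bash
python3 - <<'E'
from h import *
f=grab('top'); im=f['pixels'].astype(int); m=im.min(2)>110
# left edge and back edge of cabinet top: sub-rows
L=np.array([cast(f,np.where(m[y,372:420])[0].min()+372-.5,y,88)[:2] for y in range(165,235,3)])
B=np.array([cast(f,x,np.where(m[140:200,x])[0].min()+140-.5,88)[:2] for x in range(412,484,3)])
for n,P in(('L',L),('B',B)):
    vx,vy,x0,y0=cv2.fitLine(P.astype(np.float32),cv2.DIST_HUBER,0,.01,.01).ravel(); d=(P-[x0,y0])@[-vy,vx]
    print(n,np.degrees(np.arctan2(vy,vx)).round(2),x0,y0,'rms',d.std().round(2))
# exact bar rays
a=np.radians(-16.7); ex=np.array([np.cos(a),np.sin(a)]); ey=np.array([-ex[1],ex[0]]); c=np.array([480.5,-364])
ys,xs=np.where(m[240:300,380:455]); H=np.array([cast(f,x+380,y+240,58)[:2] for x,y in zip(xs,ys)])-c
u=H@ex; v=H@ey; k=(abs(u)<5); print(v[k].min(),v[k].max(),u[k&(abs(v)<35)].mean())
g=grab('scene'); save(g,'s1.png'); print(proj(g,[480.5,-364,58]))
E
```

```text
L -16.47 613.37683 -319.96872 rms 0.48
B 73.86 681.3353 -405.439 rms 0.52
-49.26390346488346 49.36964534630876 0.14073291137738314
[395.4819997  274.40092015]
```

View pics/s1.png

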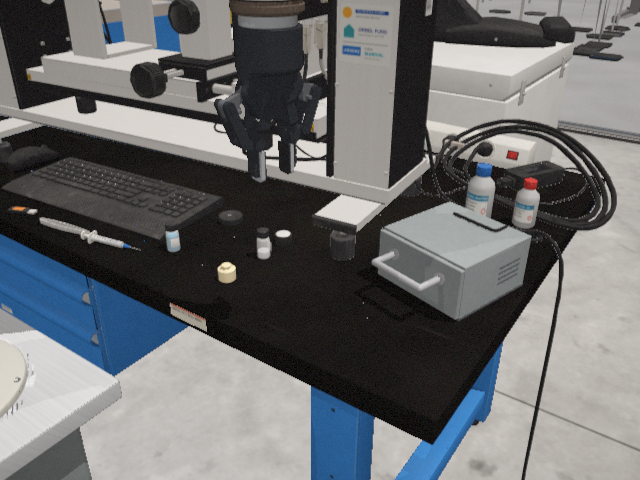

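```bash
python3 -m crank '{"fingers":[34,34,34,34,34,34,34,34],"offset":[[36,-27,0],[72,-54,0],[108,-81,0],[141,-107,0],[141,-107,-30],[141,-107,-70],[141,-107,-95],[141,-107,-95]],"spin":[0,-1,-1.9,-1.9,-1.9,-1.9,-1.9,-1.9]}'
python3 - <<'E'
from h import *
print(robot.get_obs()['tcp_pos'])
g=grab('scene'); a=np.radians(-16.3); e=np.array([-np.sin(a),np.cos(a),0])
for s in(-45,0,45): print(proj(g,np.array([480.5,-364,58])+s*e))
im=cv2.resize(g['pixels'][150:330,280:540],None,fx=3,fy=3)[:,:,::-1]; cv2.imwrite('pics/s2.png',im)
E
```

```text
time_s: 3.5
tcp_pos: [478.9, -359.5, 131.7]
eef_rot: [0.799, 0.602, -0.001, -0.004]
contact_force: [0.4, 0.3, 0.5]
grip_width: 34.2
grip_force: 0.0
[ 478.88532991 -359.54614329  131.70018885]
[418.884961   287.80898496]
[395.4819997  274.40092015]
[373.73494068 261.94155772]
```

View pics/s2.png

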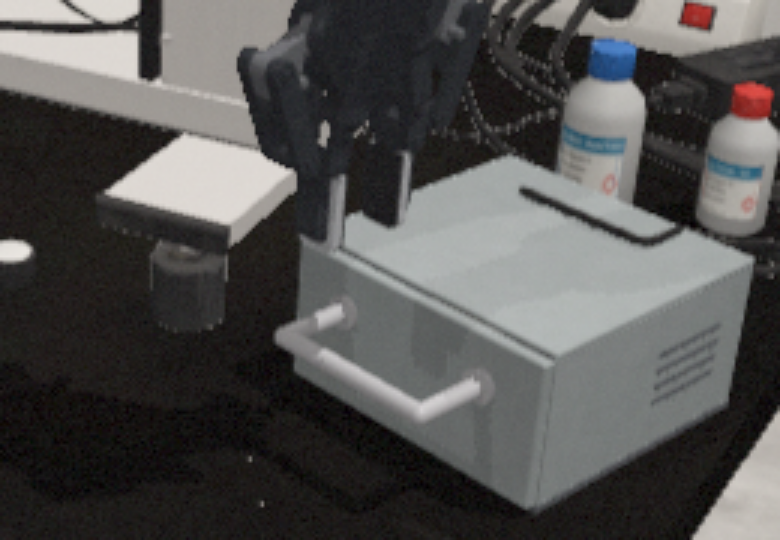

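The picture confirms the bar: its ends at crop (280,338) and (418,415) match the projected ends (374,262) and (419,288). Next I'll descend over it.

```bash
python3 -m crank '{"fingers":[34,34,34,34,34,34],"offset":[[0,0,0],[0,0,-25],[0,0,-50],[0,0,-75],[0,0,-95],[0,0,-95]],"spin":[0,0,0,0,0,0]}'; python3 -m crank '{"fingers":[34,34],"offset":[[0,0,0],[0,0,0]],"spin":[0,0]}'
```

```text
time_s: 4.15
tcp_pos: [482.0, -364.1, 42.2]
eef_rot: [0.799, 0.601, 0.001, 0.001]
contact_force: [-0.6, 0.3, 0.4]
grip_width: 34.1
grip_force: 0.0
time_s: 4.35
tcp_pos: [481.6, -364.1, 43.0]
eef_rot: [0.799, 0.601, 0.001, 0.001]
contact_force: [-0.1, 0.3, 0.3]
grip_width: 33.7
grip_force: 0.0
```

```bash
python3 -m crank '{"fingers":[20,5,5,5,5,5],"offset":[[0,0,-3],[0,0,-3],[0,0,-3],[0,0,-3],[0,0,-3],[0,0,-3]],"spin":[0,0,0,0,0,0]}' 40
```

```text
time_s: 4.95
tcp_pos: [480.2, -363.4, 38.7]
eef_rot: [0.799, 0.601, 0.0, -0.0]
contact_force: [-2.1, 2.2, 5.3]
grip_width: 8.7
grip_force: 39.1
```

```bash
python3 -m crank '{"fingers":[5,5,5,5,5,5,5,5],"offset":[[-10,3,-3],[-29,8,-3],[-48,14,-3],[-67,20,-3],[-86,25,-3],[-106,31,-3],[-123,36,-3],[-131,38.3,-3]],"spin":[0,0,0,0,0,0,0,0]}'; python3 -m crank '{"fingers":[5,5,5,5,5,5],"offset":[[0,0,0],[-1.5,0.5,0],[-3,1,0],[-4,1.2,0],[-4.5,1.3,0],[-4.5,1.3,0]],"spin":[0,0,0,0,0,0]}'
```

```text
time_s: 5.75
tcp_pos: [352.7, -325.5, 38.4]
eef_rot: [0.799, 0.601, 0.003, 0.003]
contact_force: [3.9, 6.9, 25.7]
grip_width: 8.8
grip_force: 41.4
time_s: 6.35
tcp_pos: [349.9, -324.6, 38.4]
eef_rot: [0.799, 0.602, 0.003, 0.003]
contact_force: [3.0, 7.3, 27.0]
grip_width: 8.6
grip_force: 41.7
```

```bash
python3 -m crank '{"fingers":[5,5,5,5,5,5],"offset":[[0,0,2],[-1,0.3,4],[-3,1,4],[-5,1.5,4],[-6,1.7,4],[-6,1.7,4]],"spin":[0,0,0,0,0,0]}'
```

```text
time_s: 6.95
tcp_pos: [346.0, -323.5, 39.0]
eef_rot: [0.798, 0.602, 0.002, 0.005]
contact_force: [21.4, -3.4, -26.6]
grip_width: 8.4
grip_force: 39.4
```

```bash
python3 -m crank '{"fingers":[5,5,20,34,34,34,34,34],"offset":[[2,-0.6,-2],[3,-1,-2],[3,-1,-2],[3,-1,-2],[3,-1,-2],[3,-1,15],[3,-1,50],[3,-1,95]],"spin":[0,0,0,0,0,0,0,0]}'
python3 - <<'E'
from h import *
for n in('top','scene'):
    f=grab(n); save(f,n+'3.png')
    s=f['pixels'][200:380,300:540] if n=='top' else f['pixels'][180:400,300:560]
    cv2.imwrite('pics/'+n+'3c.png',cv2.resize(s,None,fx=2.5,fy=2.5)[:,:,::-1])
E
```

```text
time_s: 7.75
tcp_pos: [339.6, -322.4, 133.6]
eef_rot: [0.8, 0.6, -0.001, -0.002]
contact_force: [0.9, 0.1, 0.0]
grip_width: 34.2
grip_force: 0.0
```

View pics/top3c.png

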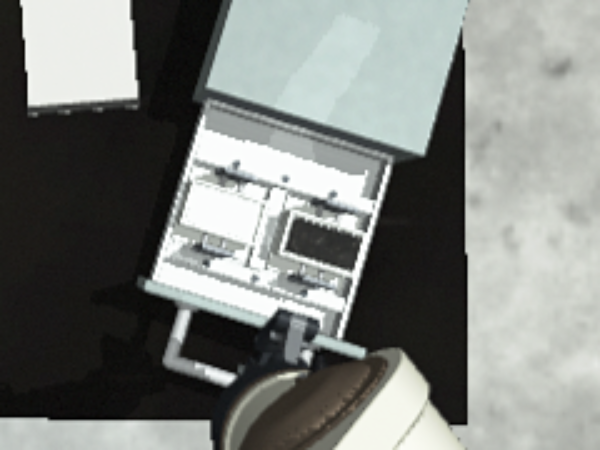

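View pics/scene3c.png

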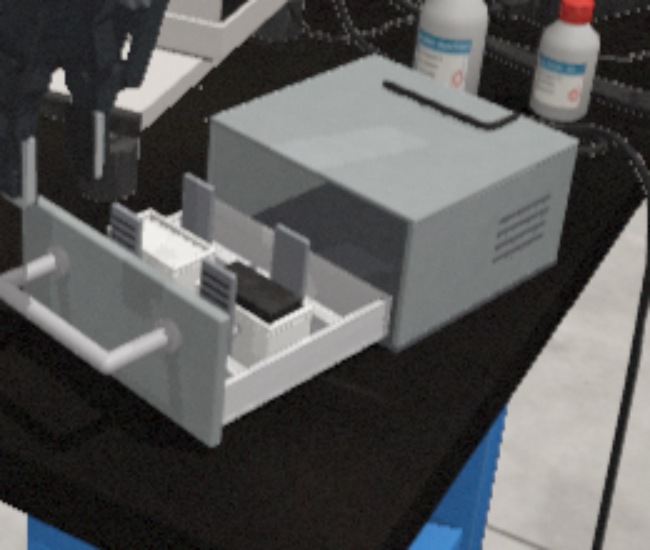

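The drawer is out. The empty cassette is on the left, and the loaded one is on the right with its dark plate at about top crop (322,240). I'll measure the plate to check it against the geometry.

```bash
cat > pl.py <<'E'
from h import *
f=grab('top'); im=f['pixels'].astype(int)
p=proj(f,[443.2,-391.6,62]); print('pred px',p)
m=(im.max(2)<95).astype(np.uint8); x,y=p.round().astype(int)
w=np.zeros_like(m); w[y-22:y+23,x-24:x+25]=1; m=m&w
n,l,s,c=cv2.connectedComponentsWithStats(m); k=1+np.argmin(np.linalg.norm(c[1:]-p,axis=1)-s[1:,4]*.1); print(s[k],c[k])
ys,xs=np.where(l==k); H=np.array([cast(f,a,b,64)[:2] for a,b in zip(xs,ys)]); print(cv2.minAreaRect(H.astype(np.float32)),H.mean(0))
E
python3 pl.py
```

```text
pred px [430.3714476  297.43420331]
[414 287  31  21 378] [429.06349206 297.18518519]
((443.88238525390625, -388.8199157714844), (49.80440902709961, 24.28278350830078), 73.32430267333984) [ 443.61399792 -388.87387333]
```

```bash
python3 -m crank '{"fingers":[50,74,74,74,74,74,74],"offset":[[30,-20,6],[60,-40,6],[90,-60,6],[101.6,-66.7,6],[101.6,-66.7,6],[101.6,-66.7,6],[101.6,-66.7,6]],"spin":[0,0,0,0,0,0,0]}'; python3 -m crank '{"fingers":[74,74,74],"offset":[[0,0,0],[0,0,-15],[0,0,-15]],"spin":[0,0,0]}'
python3 - <<'E'
from h import *
f=grab('scene'); print(robot.get_obs()['tcp_pos'])
cv2.imwrite('pics/s4.png',cv2.resize(f['pixels'][150:370,300:560],None,fx=2.7,fy=2.7)[:,:,::-1])
E
```

```text
time_s: 8.6
tcp_pos: [441.6, -389.3, 139.3]
eef_rot: [0.8, 0.6, -0.0, -0.001]
contact_force: [-0.1, 0.1, 0.2]
grip_width: 74.0
grip_force: 0.0
time_s: 8.9
tcp_pos: [442.1, -388.6, 123.3]
eef_rot: [0.799, 0.601, -0.0, -0.002]
contact_force: [0.0, 0.8, -0.3]
grip_width: 74.0
grip_force: 0.0
[ 442.43621789 -388.9218581   123.91526713]
```

View pics/s4.png

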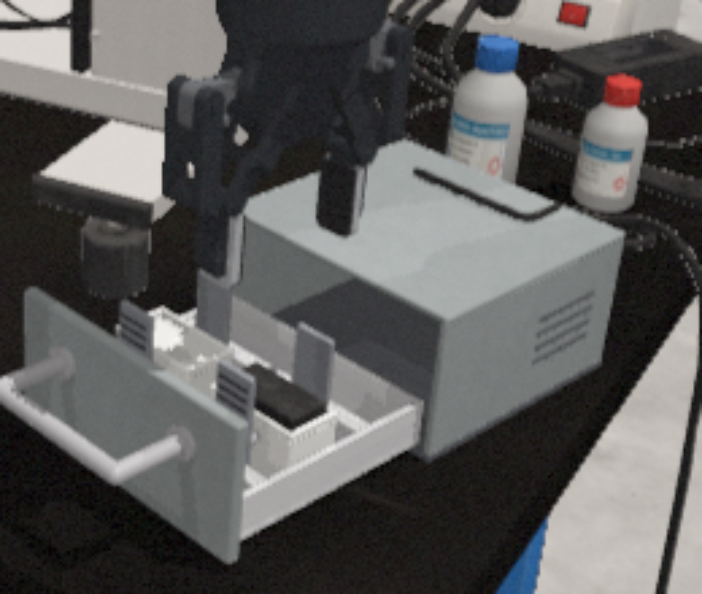

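The fingers (crop (220,275) and (340,230)) are centred over the loaded cassette's catches (238,370) and (315,325). Next I'll descend.

```bash
python3 -m crank '{"fingers":[74,74,74,74,74,74],"offset":[[1,-0.5,-20],[1,-0.5,-38],[1,-0.5,-52],[1,-0.5,-66],[1,-0.5,-80],[1,-0.5,-85]],"spin":[0,0,0,0,0,0]}'; python3 -m crank '{"fingers":[74,74],"offset":[[0,0,0],[0,0,0]],"spin":[0,0]}'
```

```text
time_s: 9.55
tcp_pos: [443.7, -389.9, 38.6]
eef_rot: [0.799, 0.601, -0.0, -0.001]
contact_force: [-0.5, -0.7, -0.9]
grip_width: 73.9
grip_force: 0.0
time_s: 9.75
tcp_pos: [444.6, -390.9, 40.6]
eef_rot: [0.799, 0.601, 0.0, 0.0]
contact_force: [0.7, -0.6, 0.3]
grip_width: 74.0
grip_force: 0.0
```

```bash
python3 -m crank '{"fingers":[66,58,50,40,40,40,40,40],"offset":[[0,0,0],[0,0,0],[0,0,0],[0,0,0],[0,0,0],[0,0,0],[0,0,0],[0,0,0]],"spin":[0,0,0,0,0,0,0,0]}' 35; python3 -m crank '{"fingers":[40,40],"offset":[[0,0,0],[0,0,0]],"spin":[0,0]}'
```

```text
time_s: 10.55
tcp_pos: [446.3, -391.5, 42.7]
eef_rot: [0.799, 0.601, 0.001, 0.002]
contact_force: [-0.7, 0.9, 13.1]
grip_width: 43.0
grip_force: 35.8
time_s: 10.75
tcp_pos: [446.3, -391.5, 42.6]
eef_rot: [0.799, 0.601, 0.001, 0.002]
contact_force: [0.5, 1.6, 11.1]
grip_width: 43.0
grip_force: 35.8
```

```bash
python3 -m crank '{"fingers":[40,40,40,40,40,40],"offset":[[0,0,2],[0,0,5],[0,0,8],[0,0,12],[0,0,16],[0,0,20]],"spin":[0,0,0,0,0,0]}'; python3 -m crank '{"fingers":[40],"offset":[[0,0,0]],"spin":[0]}'
python3 - <<'E'
from h import *
f=grab('scene')
cv2.imwrite('pics/s5.png',cv2.resize(f['pixels'][150:370,300:560],None,fx=2.7,fy=2.7)[:,:,::-1])
E
```

```text
time_s: 11.35
tcp_pos: [444.3, -390.4, 60.5]
eef_rot: [0.799, 0.601, -0.0, -0.0]
contact_force: [1.7, -0.1, -1.6]
grip_width: 42.5
grip_force: 35.8
time_s: 11.45
tcp_pos: [444.8, -390.8, 61.0]
eef_rot: [0.799, 0.601, 0.0, 0.001]
contact_force: [0.4, 0.8, -1.0]
grip_width: 42.4
grip_force: 35.8
```

View pics/s5.png

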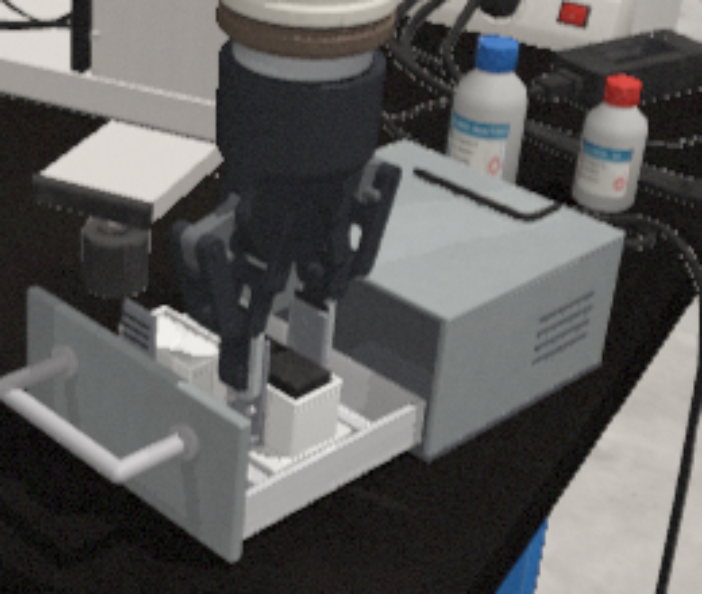

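The cassette is up: the plate has moved to crop (300,368) and there is about 1.6 N of load. I'll carry on lifting.

```bash
python3 -m crank '{"fingers":[40,40,40,40,40,40,40,40],"offset":[[0,0,8],[0,0,24],[0,0,42],[0,0,60],[0,0,78],[0,0,96],[0,0,110],[0,0,116]],"spin":[0,0,0,0,0,0,0,0]}'; python3 -m crank '{"fingers":[40,40,40,40,40,40,40,40],"offset":[[0,0,0],[0,0,0],[0,0,0],[0,0,0],[0,0,0],[0,0,0],[0,0,0],[0,0,0]],"spin":[0,0,0,0,0,0,0,0]}'
python3 - <<'E'
from h import *
f=grab('scene'); o=robot.get_obs(); print(o['tcp_pos'],o['qvel'].round(3))
cv2.imwrite('pics/s6.png',cv2.resize(f['pixels'][100:370,280:560],None,fx=2.2,fy=2.2)[:,:,::-1])
E
```

```text
time_s: 12.3
tcp_pos: [445.2, -391.3, 178.8]
eef_rot: [0.799, 0.601, 0.001, 0.002]
contact_force: [0.4, -0.5, -2.0]
grip_width: 42.8
grip_force: 36.0
time_s: 13.1
tcp_pos: [444.4, -390.5, 176.2]
eef_rot: [0.799, 0.601, -0.0, -0.0]
contact_force: [0.2, -0.7, -2.2]
grip_width: 42.6
grip_force: 36.0
[ 444.45804669 -390.5062514   176.29046474] [ 0.001 -0.001  0.002  0.     0.002 -0.001  0.001]
```

View pics/s6.png

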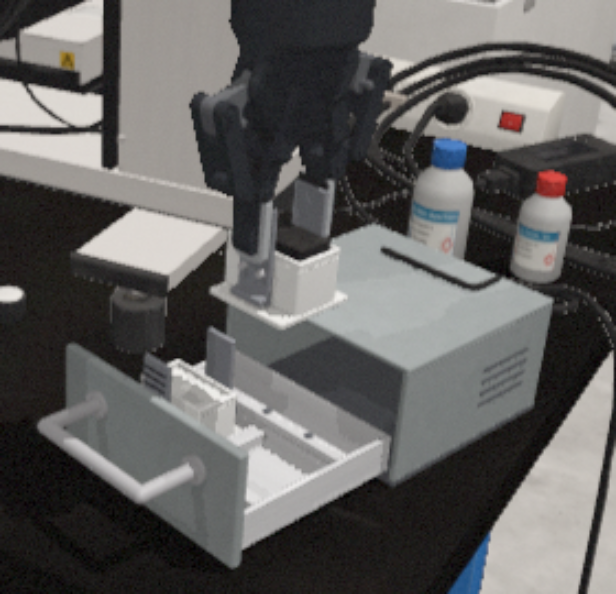

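The loaded cassette hangs level about 134 mm above its seat, with the plate at crop (300,240). The empty one is still clipped in at (200,390) and the drawer is open.

```bash
python3 -c "
from cell import robot
print(robot.job_done())"
```

```text
the job is handed in; nothing more can be done
None
```

I pulled the drawer out to its stop, then pinched, unclipped and lifted the loaded cassette. It is held level and still about 134 mm above its seat, the empty cassette is still clipped in, and I handed the job in at about 13 s (the hand-in gave no verdict).

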